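# Count three brass bosses through the gate into the slot of the sorting board

## Robot

A 6-joint arm with a two-finger parallel gripper is mounted at the origin on the work surface. World frame = base frame: x ahead of the robot, y to its left, z up, the work surface at z = 0. Lengths are in mm, angles in rad, forces in N, time in s.
With the tool pointing down it reaches from about 300 to 825 mm from the base axis. Payload 5.4 kg.
Tool frame: the origin (TCP) lies at the centre of the arm's flange, where the gripper is bolted on; the fingertips stand 190 mm ahead of it and the grasp point (between the pads) lies 171 mm ahead of it; z points along the fingers, y is the line along which they close (so a half turn about z gives the same grasp; the last joint's range is limited). The gripper opens to 92 mm and grips with 3 to 60 N. Pads are 20 mm wide; open, the fingers measure 128 mm over their backs; the gripper's body (75 mm by 189 mm) begins 69 mm behind the grasp point.
Start: joints at [1.01, 0.158, 1.597, -0, 1.386, -0.21], TCP at [197.608, 539.962, 404.701] pointing down, gripper open.
Joint ranges: [-2.91, 2.91], [-0.94, 2.29], [0.18, 2.7], [-1.29, 4.43], [0.17, 2.64], [-3, 3]. Speed limits (rad/s): [2.57, 2.57, 3.14, 3.14, 3.14, 3.14].

## Interface

Orientations are given as a unit quaternion [w, x, y, z].
In Python, from bench import manip gives the robot as it stands. The module is installed in compiled form; this text tells all that it offers.
- The arm moves only by the tool servo_tool, never from a script. Its argument "plan" is a list that holds one entry, the list of rows, each a list of 5 numbers: the finger opening in mm, from 0 to 91.9, then the shift along the world's x, y, z in mm, then the turn about the world's z in rad. A call has 1 to 12 rows; each row shifts and turns the commanded pose from where the row before left it; what a row does not reach is not made up. A row lasts 1/12 s, in which the tool goes at most 41.7 mm and 7.16 degrees, less where a joint would pass 70% of its speed; a pose out of reach is approached as far as the arm can. A call is refused whole if a number of a shift passes 41.7 or a number of a turn 0.125, either way. A call with a gripper value outside its range is refused whole. The fingers move at their own pace and stop on an object; "newtons" is the grip in N (left out, the last holds). Time passes only in rows, so rows that do not move let the fingers close. It gives the time, the measured TCP pose, the force, the opening and the grip force at its end, in the units of the state.
- manip.state(): the state, without advancing time (a new reading comes with each control period).
- manip.read_camera(name): name is "scene" or "top"; returns a dict with "frame" (400x640x3 uint8, blue, green, red), "camera_matrix" (3x3 intrinsics, pixels), "R" (3x3) and "t" (3): a world point X has camera coordinates R X + t. Camera axes: x right, y down, z forward; pixel columns grow to the right and rows downward; lengths in mm; the calibration is good to about 2 mm. A picture is of the moment at which its call begins. There is no depth.
- manip.sign_off(): hands the job in; it is judged then, once.
Trained networks look in the newest picture that a camera, given by its name, has taken for a name from the list of things; names that differ only in an ending like _2 or _b are one class to them, and where a whole thing is asked for, a point or a joint stands for the part that bears it (a point fixed in the world has none). Each returns a list of dicts, best first, with "conf" (0 to 1); they miss things now and then, are a little off and sometimes report something else, mostly with a low value. They report only what shows in the picture. A call takes as long as a camera call.
- manip.search_frame(thing, camera): "point" ([row, column] as shares, 0 to 1, of the picture: columns of its width, rows of its height, amid what is visible of it).
- manip.silhouettes(thing, camera): "pixels" (400x640 bool, what is visible of it) and "point" ([row, column] as shares, 0 to 1, of the picture: columns of its width, rows of its height, amid what is visible of it).
The state is a dict: "t": time; "qpos": joint angles; "joint_velocities": joint speeds; "tau": joint torques, N m; "tool_pos": TCP position; "orientation": TCP orientation; "wrist_force": force on the tool from outside, world axes, zero at the start; "moment": the same for the moment, N m; "opening": opening from 0.0 (shut) to 1.0 (fully open); "grip_force": force on a finger pad.
Only numpy, scipy, OpenCV 4.12 (cv2) and the standard library are available. Lean on these libraries where they do the work, as an engineer would, in place of code of your own. Each camera call takes 0.05 s, during which the arm holds its last target. There are 200 camera calls.

## Task

Three domed brass bosses for a bangle repair lie on the wooden sorting board. Sweep them along the board with your fingertips, one at a time, through the gate in the fence until each has dropped into the slot just beyond it and all three lie in there, without lifting any of them. Leave the steel nut and the piece of broken glass bangle where they lie on the board, and disturb nothing around it.

Things in the scene. Friction and masses are not known exactly. Their poses are not given: they have to be found in the camera images.
- board: Sorting board, a dark wooden block screwed to the counter, 290 mm along its x, 260 mm along its y, 62 mm high, with a low pale wooden fence on its flat top (the deck). Origin at the centre of its underside, z up. Its -x side, with the gate and the slot, faces the robot, turned up to about half a radian either way.
- deck (a point): Point on the deck right above the board's origin; axes parallel to the board's. The fence strips on the deck are 5 mm thick, 10 mm high. From this point their inner faces lie at x = +137 mm (back) and y = +-120 mm (sides, from the back to x = +31 mm); from there two strips at 45 degrees close in towards -x to a gate 36 mm wide at x = -71 mm, centred on y = 0.
- gate (a point): Middle of the gate, at deck height, on the edge where the deck ends and the slot begins (x = -71 mm, y = 0 on the board). Axes parallel to the board's; parts go through towards -x.
- slot (a point): Middle of the mouth of the slot, at deck height; axes parallel to the board's. The slot is a straight-walled pocket sunk into the board right beyond the gate: 64 mm along x (board x = -135 to -71 mm), 36 mm along y, 54 mm deep, open on top, with a flat floor under pale paper. A boss whose middle is pushed a few mm past the gate edge tips over it and drops in.
- boss1: Domed brass boss (a bangle ornament), a solid round button 26 mm across with an upright edge 7 mm high under a low dome, 12 mm high in all, about 42 g. Origin at the centre of its flat underside, z out of the dome. The three bosses are alike; all start flat on the sorting board's deck, inside the fence.
- boss2: Domed brass boss (a bangle ornament), a solid round button 26 mm across with an upright edge 7 mm high under a low dome, 12 mm high in all, about 42 g. Origin at the centre of its flat underside, z out of the dome. The three bosses are alike; all start flat on the sorting board's deck, inside the fence.
- boss3: Domed brass boss (a bangle ornament), a solid round button 26 mm across with an upright edge 7 mm high under a low dome, 12 mm high in all, about 42 g. Origin at the centre of its flat underside, z out of the dome. The three bosses are alike; all start flat on the sorting board's deck, inside the fence.
- nut: Steel hexagon nut, 24 mm across flats, 13 mm high, lying on the deck towards the back fence. Origin at the centre of its underside. Bystander.
- glass: Piece of a broken turquoise glass bangle, a shallow arc about 50 mm long and 16 mm deep, of bar 7 mm thick, lying on the deck along the side fence at the board's -y side; it curves towards that fence. Origin on the deck at the middle of its outline. Bystander.
- ring: Plain brass bangle ring, 66 mm across, 9 mm high, lying on the bare front corner of the board at its +y side, outside the fence. Origin at the centre of its underside. Bystander.
- pliers: Steel pliers, 162 mm long along their x, 58 mm wide, 13 mm thick, lying on the counter beside the board; jaws towards their +x. Origin on the counter near the middle. Bystander.
- mallet: Small boxwood mallet lying on the counter beside the board: head 40 mm thick and 70 mm long across its x, at 70 mm towards its +x; handle 16 mm thick to 128 mm towards its -x. Origin on the counter. Bystander.
- tray: Tin tray fixed to the counter far to the robot's right, 210 x 120 mm, 26 mm high, with enamelled bangle halves. Origin at the centre of its underside. Bystander.
- half1: Enamelled half bangle lying in the tin tray: a half circle 68 mm across of bar 8 mm thick. Bystander.
- half2: Enamelled half bangle lying in the tin tray: a half circle 68 mm across of bar 8 mm thick. Bystander.
- half3: Enamelled half bangle lying in the tin tray: a half circle 68 mm across of bar 8 mm thick. Bystander.
- vise: Cast-iron bench vise bolted to a steel plate at the robot's left, fixed; with its plate about 125 mm high, 240 mm along x and 200 mm along y. Origin on the plate at the middle of its base. Bystander.

How it is judged:
By the outcome, as a careful person would: the job done as asked, in the order asked, and still so for the second after the job is handed in, with the robot touching nothing.
It also fails if it takes over 67 s, if anything falls off the work surface, if the arm or the gripper's body presses on something with over 40 N, if the wrist force passes 120 N, or if a joint passes its speed limit or range.

## Working session

There is one attempt and no reset: what is moved stays moved. The work goes in short steps, Python scripts to look and compute and a tool call to move; the robot and the scene stay as the last step left them, time stands still between calls to the robot, and variables do not carry over. Pictures are saved under pics/ and viewed, at most 10 in all, crops included, and the job is handed in when it is done.

Besides the shell and the picture viewer there is one more tool, called after "Emit:" as name([rows], argument=value, ...), one row to a line, values as JSON. servo_tool: Moves the arm, as the interface text tells. Its arguments: {"type":"object","properties":{"plan":{"type":"array"},"newtons":{"type":"number"}},"required":["plan"]}

```bash
mkdir -p pics; cat > h.py <<'E'
import numpy as np, cv2
from bench import manip
def shot(cam,name=None):
    d=manip.read_camera(cam)
    if name: cv2.imwrite(f'pics/{name}.png',d['frame'])
    return d
def ray(d,r,c,z):
    K,R,t=map(np.array,(d['camera_matrix'],d['R'],d['t'])); t=t.ravel()
    o=-R.T@t; v=R.T@np.linalg.inv(K)@np.array([c,r,1.])
    return o+v*(z-o[2])/v[2]
def proj(d,X):
    K,R,t=map(np.array,(d['camera_matrix'],d['R'],d['t']))
    p=K@(R@np.array(X,float)+t.ravel()); return p[:2]/p[2]
E
python3 - <<'E'
from h import *
for cam in('top','scene'):
    d=shot(cam,cam+'0')
    print(cam,'cam at',(-np.array(d['R']).T@np.array(d['t']).ravel()).round())
    for n,z in(('boss1',68),('nut',70),('glass',66),('ring',66),('board',62)):
        for o in manip.search_frame(n,cam):
            r,c=o['point'][0]*400,o['point'][1]*640
            print(n,round(o['conf'],2),round(r),round(c),ray(d,r,c,z).round(1)[:2])
print(manip.state())
E
```

```text
top cam at [ 370.  -18. 1277.]
boss1 0.67 152 342 [665.5 -72.4]
boss1 0.51 186 356 [ 564.9 -112. ]
boss1 0.23 170 287 [612.3  88.1]
nut 0.49 150 343 [671.8 -76.6]
glass 0.45 168 379 [ 619.1 -179.3]
ring 0.54 226 329 [449.5 -35.6]
board 0.63 187 345 [563.6 -82. ]
scene cam at [1306.  -41.  757.]
boss1 0.62 206 286 [ 562.4 -114.4]
boss1 0.52 217 317 [607.4 -30.2]
board 0.74 223 294 [623.5 -92. ]
board 0.46 187 170 [ 466.3 -459.3]
{'t': 0.6, 'qpos': array([ 1.00991311e+00,  1.58351145e-01,  1.59699186e+00, -3.29749875e-05,
        1.38617078e+00, -2.10113833e-01]), 'joint_velocities': array([ 0.00083207,  0.0012096 ,  0.0001486 , -0.00030662, -0.00054638,
       -0.00060037]), 'tau': array([ 5.64614929e-04, -3.85371995e+01, -3.22212052e+01,  7.00208684e-02,
        3.09688132e-02, -2.57833119e-05]), 'tool_pos': array([197.60494856, 539.96283236, 404.73270014]), 'orientation': array([2.98461374e-05, 1.74483961e-01, 9.84660015e-01, 3.04460365e-05]), 'wrist_force': array([-0.14307371, -0.50785399,  0.35385059]), 'moment': array([-0.02430735,  0.00745499, -0.0581861 ]), 'grip_force': 0.0, 'opening': 1.0010581041484234}
```

```bash
python3 - <<'E'
import cv2
a=cv2.imread('pics/top0.png')[110:260,250:450]; cv2.imwrite('pics/t0c.png',cv2.resize(a,None,fx=4,fy=4,interpolation=2))
a=cv2.imread('pics/scene0.png')[150:320,180:430]; cv2.imwrite('pics/s0c.png',cv2.resize(a,None,fx=3.2,fy=3.2,interpolation=2))
E
```

```text
(no output)
```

View pics/t0c.png

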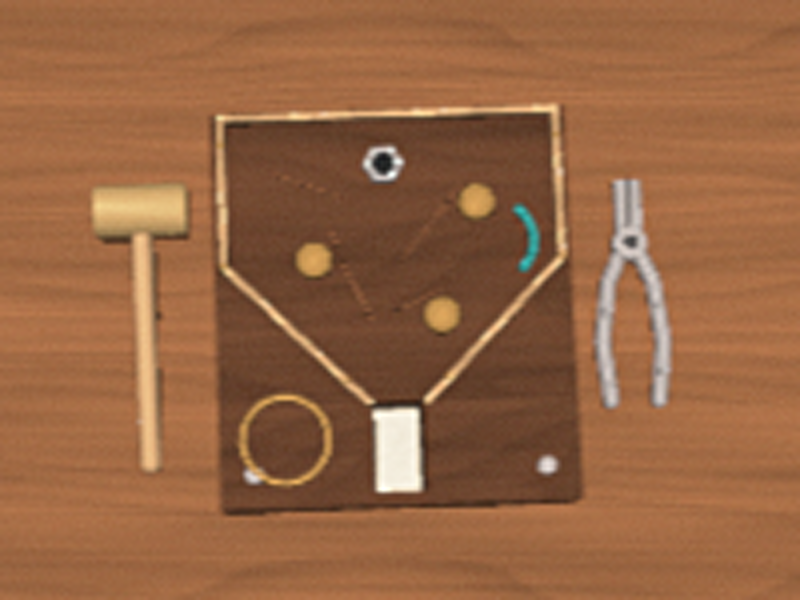

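View pics/s0c.png

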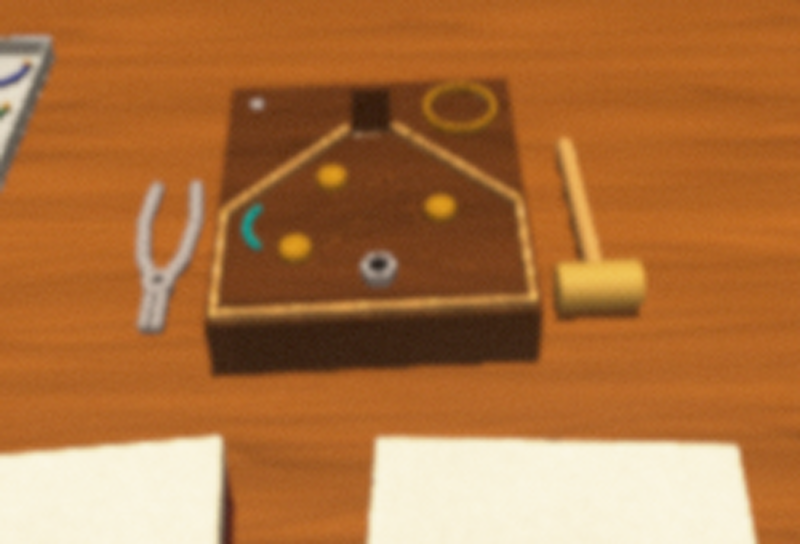

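View pics/top0.png

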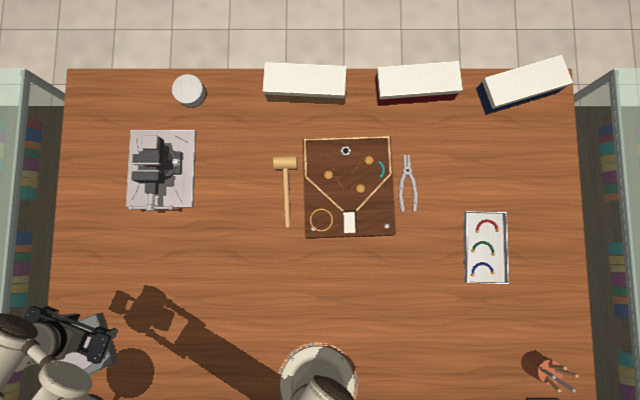

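Top view: the bosses are at pixels (col 328, row 175), (360, 188) and (369, 160). The nut is at (346, 150), the glass at the right side fence, and the gate at about (350, 210). The path from each boss to the gate is clear. Next I'll fit the board pose and the boss positions.

```bash
cat >> h.py <<'E'
def bosses(d,roi=None):
    hsv=cv2.cvtColor(d['frame'],cv2.COLOR_BGR2HSV)
    return hsv
E
python3 - <<'E'
from h import *
from scipy.optimize import least_squares
d=shot('top')
P=[((-145,130,62),(305.75,238.5)),((-145,-130,62),(395,234.7)),((142,125,72),(304,139)),((142,-125,72),(389.5,136.5)),
((31,122,72),(305.5,176.5)),((31,-122,72),(391,174)),((-73,20,72),(342.8,210.5)),((-73,-20,72),(356.8,210)),
((-135,18,8),(344,233)),((-135,-18,8),(355.8,233))]
def tf(p,q): c,s=np.cos(p[2]),np.sin(p[2]); return (p[0]+c*q[0]-s*q[1],p[1]+s*q[0]+c*q[1],q[2])
f=lambda p:np.concatenate([proj(d,tf(p,a))-np.array(b) for a,b in P])
s=least_squares(f,[565,-82,0],loss='soft_l1'); p=s.x; print('board',p.round(3)); print(f(p).reshape(-1,2).round(1).tolist())
G=np.array(tf(p,(-71,0,62))[:2]); print('gate',G.round(1))
sub=cv2.resize(d['frame'],None,fx=4,fy=4,interpolation=cv2.INTER_CUBIC)
hsv=cv2.cvtColor(sub,cv2.COLOR_BGR2HSV)
for c,r in((328.5,175),(360.5,188.5),(369,160)):
    w=hsv[int(4*r)-32:int(4*r)+32,int(4*c)-32:int(4*c)+32]
    m=((w[...,2]>130)&(w[...,1]>90)).astype(np.uint8)
    n,l,st,ce=cv2.connectedComponentsWithStats(m); k=1+st[1:,4].argmax()
    cc=(int(4*c)-32+ce[k][0]+.5)/4-.5; rr=(int(4*r)-32+ce[k][1]+.5)/4-.5
    X=ray(d,rr,cc,66)[:2]; v=G-X; a=np.arctan2(-v[1],-v[0])
    R=np.array([[np.cos(p[2]),np.sin(p[2])],[-np.sin(p[2]),np.cos(p[2])]])
    print(rr.round(1),cc.round(1),'area',st[k][4],'bossW',X.round(1),'board',(R@(X-p[:2])).round(1),'dist',np.linalg.norm(v).round(1),'angle back',a.round(3))
E
```

```text
board [ 5.66586e+02 -9.13500e+01  3.70000e-02]
[[-0.5, -0.8], [1.3, -0.1], [-0.1, -0.0], [0.0, -0.5], [0.6, -0.1], [-0.4, -0.6], [0.1, 0.5], [0.1, 0.5], [-0.5, 0.8], [-0.3, 0.4]]
gate [495.6 -93.9]
174.4 328.0 area 973 bossW [600.2 -31.5] board [35.8 58.6] dist 121.8 angle back 0.538
188.0 360.1 area 1007 bossW [ 560.2 -124.3] board [ -7.6 -32.7] dist 71.3 angle back -0.439
159.7 368.7 area 1005 bossW [ 643.8 -150.1] board [ 75.  -61.6] dist 158.5 angle back -0.362
```

Emit:
servo_tool([
  [[0,21,-35.9,0,-0.12],[0,21,-35.9,0,-0.12],[0,21,-35.9,0,-0.12],[0,21,-35.9,0,-0.12],[0,21,-35.9,0,-0.12],[0,21,-35.9,0,-0.12],[0,21,-35.9,0,-0.12],[0,21,-35.9,0,-0.12],[0,21,-35.9,0,-0.12],[0,21,-35.9,0,-0.12],[0,21,-35.9,0,-0.12],[0,21,-35.9,0,-0.12]],
], newtons=10)

```text
t: 1.65
tool_pos: [450.1, 107.1, 405.0]
orientation: [0.0, 0.782, 0.623, 0.0]
wrist_force: [1.6, -0.8, -0.9]
opening: 0.148
grip_force: 0.0
```

Emit:
servo_tool([
  [[0,21,-35.9,0,-0.12],[0,21,-35.9,0,-0.1],[0,21,-35.9,0,0],[0,21,-35.9,0,0],[0,21,-35.9,0,0],[0,21,-35.9,0,0],[0,21,-35.9,0,0],[0,0,0,0,0],[0,0,0,0,0]],
])

```text
t: 2.4
tool_pos: [597.0, -143.9, 403.8]
orientation: [-0.001, 0.845, 0.535, -0.0]
wrist_force: [0.5, 1.0, 0.5]
opening: 0.004
grip_force: 0.0
```

Emit:
servo_tool([
  [[0,-1.5,3,-33,0],[0,0,0,-33,0],[0,0,0,-33,0],[0,0,0,-25,0],[0,0,0,-10,0],[0,0,0,0,0]],
])

```text
t: 2.9
tool_pos: [593.7, -137.5, 268.1]
orientation: [-0.002, 0.844, 0.536, -0.001]
wrist_force: [-0.2, -0.3, 0.3]
opening: 0.005
grip_force: 0.0
```

```bash
python3 - <<'E'
from h import *
d=shot('scene','s1'); a=d['frame'][110:270,200:400]; 
e=shot('top','t1'); b=e['frame'][110:260,250:450]
cv2.imwrite('pics/c1.png',np.hstack([cv2.resize(a[:150],None,fx=2,fy=2.0),cv2.resize(b,None,fx=2,fy=2)]))
E
```

```text
(no output)
```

View pics/c1.png

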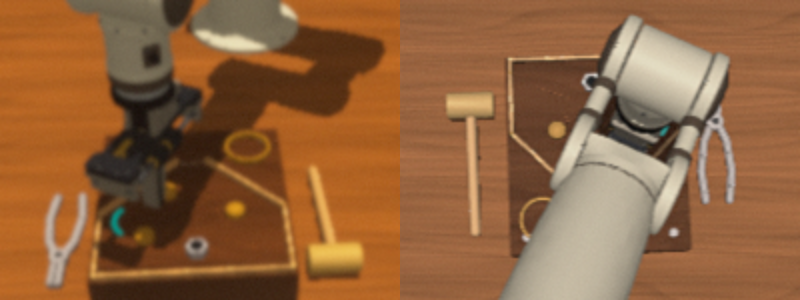

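Emit:
servo_tool([
  [[0,1,-3,0,0],[0,0,0,-6,0],[0,0,0,-6,0],[0,0,0,0,0],[0,0,0,0,0]],
])

```text
t: 3.42
tool_pos: [595.9, -142.1, 258.3]
orientation: [-0.0, 0.844, 0.536, -0.0]
wrist_force: [-0.2, -0.3, -0.8]
opening: 0.008
grip_force: 0.0
```

Emit:
servo_tool([
  [[0,0.4,0.9,-3.5,0],[0,-5.4,2.5,0,0],[0,-5.4,2.5,0,0],[0,-5.4,2.5,0,0],[0,-5.4,2.5,0,0],[0,-5.4,2.5,0,0],[0,-5.4,2.5,0,0],[0,-5.4,2.5,0,0],[0,-5.4,2.5,0,0],[0,-5.4,2.5,0,0],[0,0,0,0,0]],
])

```text
t: 4.33
tool_pos: [547.0, -118.2, 255.1]
orientation: [-0.0, 0.844, 0.536, -0.0]
wrist_force: [-0.6, -0.2, -0.3]
opening: 0.004
grip_force: 0.0
```

```bash
python3 - <<'E'
from h import *
d=shot('scene','s2'); a=d['frame'][140:270,200:400]; 
print(manip.state()['tool_pos'],manip.state()['wrist_force'])
for o in manip.search_frame('boss1','scene'):
    r,c=o['point'][0]*400,o['point'][1]*640; print(round(o['conf'],2),r,c,ray(d,r,c,66)[:2].round())
cv2.imwrite('pics/c2.png',cv2.resize(a,None,fx=4,fy=4,interpolation=2))
E
```

```text
[ 547.41825796 -118.46212729  255.15091425] [ 0.09261708 -0.65235119 -0.26588516]
0.52 229.07999999999998 271.616 [ 647. -148.]
0.51 219.32 257.216 [ 611. -189.]
0.41 216.8 313.92 [605. -39.]
```

View pics/c2.png

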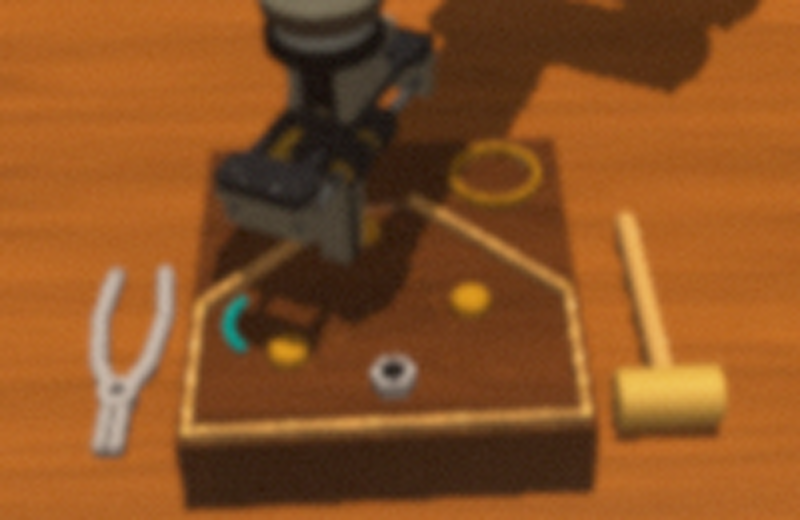

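The boss shows at the right of the fingertip, around (292, 198). I'll check how well it is centred before the final push.

```bash
python3 - <<'E'
from h import *
d=manip.read_camera('scene'); print(proj(d,(519.5,-105,66)))
a=4
sub=cv2.resize(d['frame'],None,fx=a,fy=a,interpolation=cv2.INTER_CUBIC)
w=sub[190*a:205*a,280*a:306*a].astype(int); m=((w[...,2]-w[...,0]>55)&(w[...,1]>60)).astype(np.uint8)
n,l,st,ce=cv2.connectedComponentsWithStats(m)
for k in range(1,n):
  if st[k][4]>20: print((st[k][:2]/a+[280,190]),st[k][2:4]/a,ce[k]/a+[280,190])
for al in range(0,360,30):
  print(al,proj(d,(519.5+13*np.cos(np.radians(al)),-105+13*np.sin(np.radians(al)),69)).round(1),end=' ')
E
```

```text
[290.24201292 195.92018848]
[302.5 190. ] [3.5 3.5] [304.45961538 191.16730769]
[290.5 192. ] [3.75 8.5 ] [292.01466837 196.49489796]
0 [290.  198.2] 30 [292.4 197.7] 60 [294.1 196.6] 90 [294.8 195. ] 120 [294.2 193.5] 150 [292.6 192.5] 180 [290.3 192.1] 210 [288.  192.6] 240 [286.3 193.7] 270 [285.6 195.2] 300 [286.1 196.7] 330 [287.7 197.8]
```

Emit:
servo_tool([
  [[0,-5.4,2.5,0,0],[0,-5.4,2.5,0,0],[0,-5.4,2.5,0,0],[0,-5.4,2.5,0,0],[0,-5.4,2.5,0,0],[0,-5,2.3,0,0],[0,0,0,0,0],[0,0,0,0,0]],
])

```text
t: 5.15
tool_pos: [515.5, -103.7, 255.1]
orientation: [-0.0, 0.844, 0.536, -0.0]
wrist_force: [0.5, -0.0, -1.3]
opening: 0.006
grip_force: 0.0
```

```bash
python3 - <<'E'
from h import *
d=shot('scene','s3'); a=d['frame'][140:270,200:400]; 
e=shot('top','t3'); b=e['frame'][180:250,300:410]
cv2.imwrite('pics/c3.png',cv2.resize(a,None,fx=4,fy=4,interpolation=2))
E
```

```text
(no output)
```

View pics/c3.png

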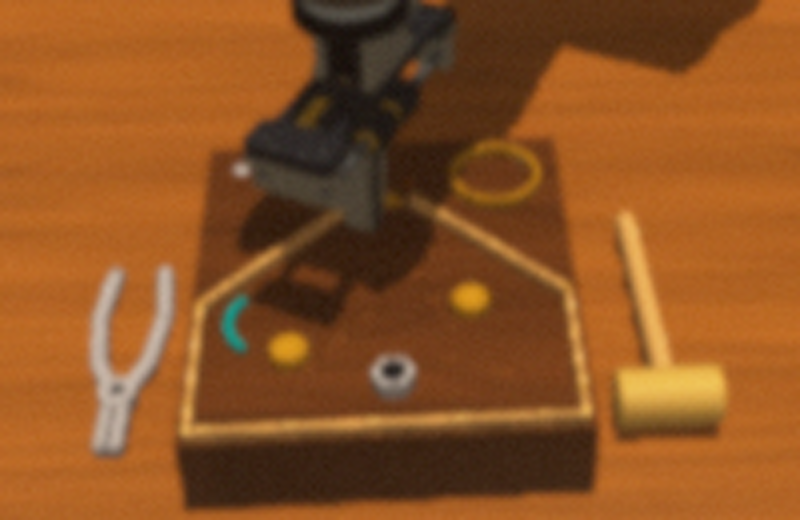

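A bit of gold still shows at the gate, at about crop (395, 198), so I'll push 10 mm further and then lift away to look.

Emit:
servo_tool([
  [[0,-5,2.3,0,0],[0,-4,1.9,0,0],[0,0,0,0,0],[0,0,0,0,0]],
])

```text
t: 5.58
tool_pos: [506.6, -99.5, 255.0]
orientation: [-0.0, 0.844, 0.536, -0.0]
wrist_force: [0.5, 1.4, -0.8]
opening: 0.006
grip_force: 0.0
```

Emit:
servo_tool([
  [[0,10,-5,0,0],[0,20,-8,10,0],[0,30,-10,20,0],[0,35,-10,20,0],[0,35,-10,0,0],[0,35,-12,0,0],[0,10,-12,0,0.04],[0,0,0,0,0.04],[0,0,0,0,0]],
])

```text
t: 6.33
tool_pos: [682.5, -167.4, 304.5]
orientation: [-0.0, 0.822, 0.569, -0.0]
wrist_force: [0.8, 0.2, 0.7]
opening: 0.004
grip_force: 0.0
```

```bash
python3 - <<'E'
from h import *
d=shot('scene','s4'); a=d['frame'][140:270,200:400]; 
e=shot('top','t4'); b=e['frame'][125:245,280:420]
cv2.imwrite('pics/c4.png',np.vstack([cv2.resize(a[:90],None,fx=3,fy=3),cv2.resize(b,(600,300))]))
E
```

```text
(no output)
```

View pics/c4.png

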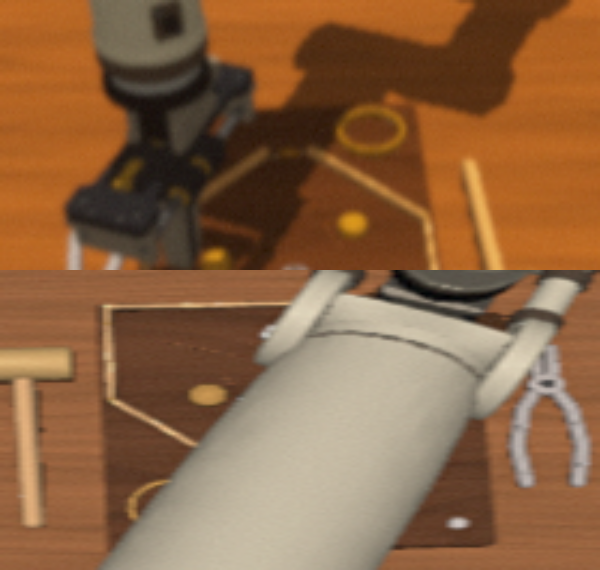

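```bash
python3 - <<'E'
from h import *
d=manip.read_camera('scene'); p=(566.6,-91.35,.037)
def tf(q): c,s=np.cos(p[2]),np.sin(p[2]); return (p[0]+c*q[0]-s*q[1],p[1]+s*q[0]+c*q[1],q[2])
for q in((-71,18,62),(-71,-18,62),(-135,18,8),(-135,-18,8),(-122,0,20),(-79,0,66)): print(q,proj(d,tf(q)).round(1))
cv2.imwrite('pics/z.png',cv2.resize(d['frame'][165:245,255:335],(800,600)[::1] and (600,600),interpolation=cv2.INTER_CUBIC))
E
```

```text
(-71, 18, 62) [300.7 191.2]
(-71, -18, 62) [288.2 191.7]
(-135, 18, 8) [300.8 191. ]
(-135, -18, 8) [289.2 191.4]
(-122, 0, 20) [294.9 191. ]
(-79, 0, 66) [294.3 188.6]
```

View pics/z.png

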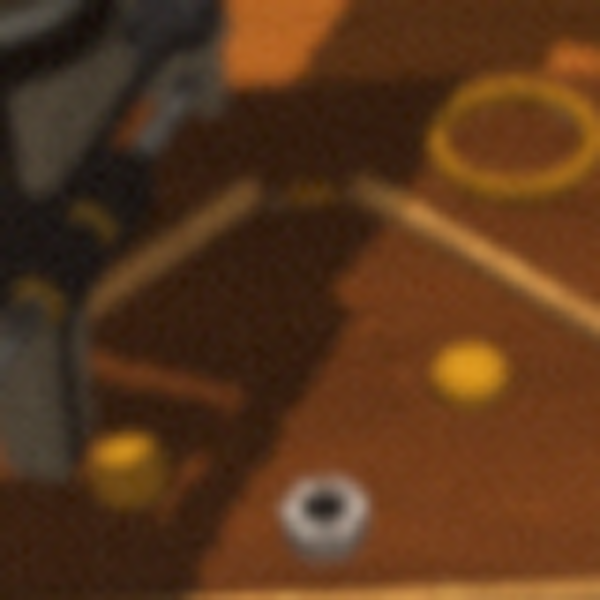

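The sliver of gold at the gate lines up with the floor at the slot's far wall, so the first boss is in. Next is the boss at (644, -150).

Emit:
servo_tool([
  [[0,-5.5,4.8,0,0],[0,0,0,-15,0],[0,0,0,-15,0],[0,0,0,-10,0],[0,0,0,-6,0],[0,0,0,0,0],[0,0,0,0,0]],
])

```text
t: 7.07
tool_pos: [676.2, -161.9, 258.3]
orientation: [-0.001, 0.822, 0.569, -0.0]
wrist_force: [0.2, 0.1, 0.3]
opening: 0.004
grip_force: 0.0
```

Emit:
servo_tool([
  [[0,0,0,-3.4,0],[0,-4,1.5,0,0],[0,-6.5,2.46,0,0],[0,-6.5,2.46,0,0],[0,-6.5,2.46,0,0],[0,-6.5,2.46,0,0],[0,-6.5,2.46,0,0],[0,-6.5,2.46,0,0],[0,-6.5,2.46,0,0],[0,-6.5,2.46,0,0]],
])

```text
t: 7.9
tool_pos: [619.8, -140.5, 256.1]
orientation: [0.0, 0.822, 0.569, 0.0]
wrist_force: [1.1, -0.3, 1.2]
opening: 0.003
grip_force: 0.6
```

Emit:
servo_tool([
  [[0,-6.5,2.46,0,0],[0,-6.5,2.46,0,0],[0,-6.5,2.46,0,0],[0,-6.5,2.46,0,0],[0,-6.5,2.46,0,0],[0,-6.5,2.46,0,0],[0,-6.5,2.46,0,0],[0,-6.5,2.46,0,0],[0,-6.5,2.46,0,0],[0,-4,1.5,0,0],[0,0,0,0,0]],
])

```text
t: 8.82
tool_pos: [557.2, -116.8, 255.8]
orientation: [-0.0, 0.822, 0.569, -0.0]
wrist_force: [1.1, -0.0, -0.1]
opening: 0.005
grip_force: 0.3
```

```bash
cat >> h.py <<'E'
def check(G,ang):
    d=manip.read_camera('scene'); a=4; T=manip.state()['tool_pos'][:2]; u=np.array([np.cos(ang),np.sin(ang)])
    print('T',T,'along',(T-G)@u,'perp',(T-G)@[-u[1],u[0]])
    c=T-31*u; e=np.array([proj(d,(c[0]+13*np.cos(t),c[1]+13*np.sin(t),69)) for t in np.linspace(0,6.28,40)])
    print('expected cols',e[:,0].min(),e[:,0].max(),'rows',e[:,1].min(),e[:,1].max())
    x0,y0=int(e[:,0].min())-8,int(e[:,1].min())-8
    w=cv2.resize(d['frame'],None,fx=a,fy=a,interpolation=cv2.INTER_CUBIC)[y0*a:(y0+24)*a,x0*a:(x0+28)*a].astype(int)
    m=((w[...,2]-w[...,0]>55)&(w[...,1]>60)).astype(np.uint8)
    n,l,st,ce=cv2.connectedComponentsWithStats(m)
    for k in range(1,n):
        if st[k][4]>20: print('gold cols',st[k][0]/a+x0,(st[k][0]+st[k][2])/a+x0,'rows',st[k][1]/a+y0,(st[k][1]+st[k][3])/a+y0)
E
python3 -c "
from h import *
check(np.array([495.6,-93.9]),-.362)"
```

```text
T [ 557.40016145 -116.87880774] along 65.93275519745669 perp 0.39667752915105203
expected cols 285.1206039634082 294.39337830612664 rows 194.1792055371357 200.32929643659088
gold cols 302.5 305.0 rows 189.0 192.75
gold cols 290.75 293.5 rows 196.5 202.5
```

Emit:
servo_tool([
  [[0,-5,1.9,0,0],[0,-6,2.27,0,0],[0,-6,2.27,0,0],[0,-6,2.27,0,0],[0,-6,2.27,0,0],[0,-6,2.27,0,0],[0,-6,2.27,0,0],[0,-6,2.27,0,0],[0,-4,1.5,0,0],[0,0,0,0,0],[0,0,0,0,0]],
])

```text
t: 9.78
tool_pos: [506.5, -97.6, 255.5]
orientation: [-0.0, 0.822, 0.569, -0.0]
wrist_force: [0.2, 0.2, 0.1]
opening: 0.004
grip_force: 0.0
```

```bash
python3 -c "
from h import *
check(np.array([495.6,-93.9]),-.362)"
```

```text
T [506.76851154 -97.76706138] along 11.81418651425578 perp 0.3388374114592007
expected cols 292.4904763287646 301.42208758509116 rows 182.72660664571265 188.44161780872147
gold cols 302.5 312.0 rows 189.0 198.0
gold cols 284.0 287.75 rows 190.25 195.5
```

Emit:
servo_tool([
  [[0,9.3,-3.6,0,0],[0,9,-3,15,0],[0,10,0,25,0.1],[0,15,12,9,0.12],[0,20,15,0,0.12],[0,20,18,0,0.12],[0,20,18,0,0.12],[0,13,18,0,0.12],[0,10,11.3,0,0.1],[0,0,0,0,0.1],[0,0,0,0,0],[0,0,0,0,0]],
])

```text
t: 10.83
tool_pos: [633.2, -12.1, 304.4]
orientation: [-0.0, 0.494, 0.869, -0.0]
wrist_force: [0.4, 0.0, 0.7]
opening: 0.004
grip_force: 0.0
```

```bash
python3 - <<'E'
from h import *
d=shot('scene','s5'); e=shot('top','t5')
cv2.imwrite('pics/c5.png',np.hstack([cv2.resize(d['frame'][150:260,210:350],(400,314)),cv2.resize(e['frame'][130:245,290:400],(400,314))]))
for c,f in(('scene',d),('top',e)):
  for o in manip.search_frame('boss1',c):
    r,k=o['point'][0]*400,o['point'][1]*640; print(c,round(o['conf'],2),round(r),round(k),ray(f,r,k,66)[:2].round())
E
```

```text
scene 0.72 239 365 [686.  87.]
scene 0.65 222 258 [ 622. -186.]
```

View pics/c5.png

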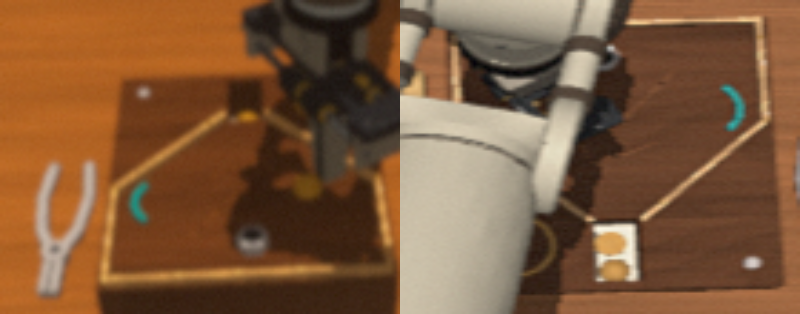

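Both bosses lie in the slot (top view), and the third is undisturbed beside the finger. Descending behind it now.

Emit:
servo_tool([
  [[0,0,0,-15,0],[0,0,0,-15,0],[0,0,0,-12,0],[0,0,0,-7,0],[0,0,0,0,0],[0,0,0,0,0]],
])

```text
t: 11.53
tool_pos: [633.1, -12.2, 255.6]
orientation: [-0.0, 0.493, 0.87, -0.0]
wrist_force: [-0.2, -0.3, 1.1]
opening: 0.002
grip_force: 0.0
```

Emit:
servo_tool([
  [[0,-4,-2.38,0,0],[0,-6,-3.58,0,0],[0,-6,-3.58,0,0],[0,-6,-3.58,0,0],[0,-6,-3.58,0,0],[0,-6,-3.58,0,0],[0,-6,-3.58,0,0],[0,-6,-3.58,0,0],[0,-6,-3.58,0,0],[0,-6,-3.58,0,0],[0,-6,-3.58,0,0],[0,-6,-3.58,0,0]],
])

```text
t: 12.53
tool_pos: [563.0, -54.2, 256.4]
orientation: [0.001, 0.493, 0.87, 0.0]
wrist_force: [2.6, 1.3, 5.3]
opening: 0.004
grip_force: 2.8
```

Emit:
servo_tool([
  [[0,-6,-3.58,0,0],[0,-6,-3.58,0,0],[0,-4,-2.38,0,0],[0,0,0,0,0],[0,0,0,0,0]],
])

```text
t: 12.95
tool_pos: [546.9, -63.8, 256.0]
orientation: [0.0, 0.493, 0.87, -0.0]
wrist_force: [2.0, 0.6, 3.3]
opening: 0.004
grip_force: 1.8
```

```bash
python3 -c "
from h import *
check(np.array([495.6,-93.9]),.538)"
```

```text
T [546.95004825 -63.73975434] along 59.550795289551665 perp -0.41310276194298534
expected cols 294.5745974401387 303.78076555338095 rows 192.15263528236318 198.22529113392068
gold cols 286.0 289.25 rows 189.5 194.25
gold cols 295.25 298.5 rows 190.25 192.25
gold cols 297.75 300.25 rows 195.25 200.0
```

```bash
python3 - <<'E'
from h import *
d=shot('scene','s6'); f=d['frame'].astype(int)
print('    '+' '.join(str(c)+'      ' for c in range(284,312)))
for r in range(186,208): print(r,' '.join('%3d,%3d,%3d'%tuple(f[r,c][::-1]) if 0 else ('%3d/%-3d'%(f[r,c,2],f[r,c,0])) for c in range(286,310)))
T=manip.state(); print(T['wrist_force'],T['moment'],T['tool_pos'],T['grip_force'])
u=np.array([.859,.512]);n=np.array([-.512,.859])
for s in(-1,1):
  for z in(66,80): print('finger front/back corner',s,z,[proj(d,(*(T['tool_pos'][:2]+k*18*u+s*10*n),z)).round(1) for k in(-1,1)])
E
```

```text
284       285       286       287       288       289       290       291       292       293       294       295       296       297       298       299       300       301       302       303       304       305       306       307       308       309       310       311      
186  62/16   59/14   52/16   54/16   55/17   54/17   54/12   58/19   56/18   53/16   53/14   58/21   53/27   56/35   50/28   48/28   57/39   60/45   61/47   64/51   60/47   58/46   43/35   39/29 
187  59/14   59/18   60/21   52/15   56/18   52/13   54/14   53/14   55/12   53/14   55/18   57/18   61/31   63/37   56/36   51/33   59/37   65/45   63/47   63/50   66/57   65/55   51/40   39/28 
188  59/15   68/21   68/22   60/18   55/13   54/14   54/13   58/16   58/14   57/13   63/18   61/20   65/33   66/41   60/40   51/32   58/40   65/47   69/47   64/46   65/52   63/52   50/39   45/35 
189  78/25   86/26   86/28   71/21   60/17   55/16   56/14   64/15   67/15   77/18   77/12   75/22   73/29   69/39   59/38   55/38   56/38   66/45   71/46   71/49   69/50   63/47   53/41   53/39 
190  94/29  103/35  103/38   83/29  
[... 3237 characters left out ...]
8   59/18   59/21   57/19   56/17   54/18   56/15   54/15 
207  58/18   58/17   57/17   58/16   56/13   56/13   53/12   55/13   59/17   56/13   58/18   55/15   56/16   56/14   55/13   53/9    56/14   58/15   58/13   56/16   56/14   55/16   56/14   55/15 
[ 2.11283982 -0.1863015   3.77359288] [-0.02510051 -0.21461096 -0.05380071] [547.02279059 -63.66439665 255.81909718] 1.6092267504427582
finger front/back corner -1 66 [array([298.5, 199.8]), array([305. , 207.3])]
finger front/back corner -1 80 [array([298.3, 196.1]), array([304.9, 203.5])]
finger front/back corner 1 66 [array([304.6, 197.3]), array([311.3, 204.6])]
finger front/back corner 1 80 [array([304.5, 193.5]), array([311.2, 200.9])]
```

The boss sits closer to the finger than expected and the wrist shows 4 N upward, so the tip seems to be riding on the boss's rim. I'll lift, back off and re-measure.

Emit:
servo_tool([
  [[0,0,0,5,0],[0,0,0,10,0],[0,10,6,10,0],[0,15,9,0,0],[0,20,12,0,0],[0,15,9,0,0],[0,0,0,0,0],[0,0,0,0,0]],
])

```text
t: 13.72
tool_pos: [607.0, -27.1, 280.6]
orientation: [-0.001, 0.492, 0.87, -0.0]
wrist_force: [0.3, 0.1, -0.7]
opening: 0.008
grip_force: 0.0
```

```bash
python3 - <<'E'
from h import *
d=shot('scene','s7'); e=shot('top','t7')
sub=cv2.resize(d['frame'],None,fx=4,fy=4,interpolation=2)
x0,y0=284,186
w=sub[y0*4:206*4,x0*4:312*4].astype(int); m=((w[...,2]-w[...,0]>52)).astype(np.uint8)
n,l,st,ce=cv2.connectedComponentsWithStats(m)
for k in range(1,n):
  if st[k][4]>20: print('cols',st[k][0]/4+x0,(st[k][0]+st[k][2])/4+x0,'rows',st[k][1]/4+y0,(st[k][1]+st[k][3])/4+y0,ce[k]/4+[x0,y0],ray(d,ce[k][1]/4+y0,ce[k][0]/4+x0,67)[:2])
print(manip.state()['tool_pos'],manip.state()['wrist_force'])
cv2.imwrite('pics/c7.png',np.hstack([cv2.resize(d['frame'][170:230,260:330],(420,360),interpolation=2),cv2.resize(e['frame'][150:245,310:390],(303,360),interpolation=2)]))
E
```

```text
cols 284.0 312.0 rows 186.0 206.0 [295.75536338 195.3176451 ] [518.47213487 -89.39908943]
cols 301.25 310.75 rows 203.25 206.0 [306.41483516 204.85164835] [558.97612537 -59.18245589]
[606.38863302 -27.69699707 280.43379516] [-0.50961133  0.36728966 -0.78074852]
```

View pics/c7.png

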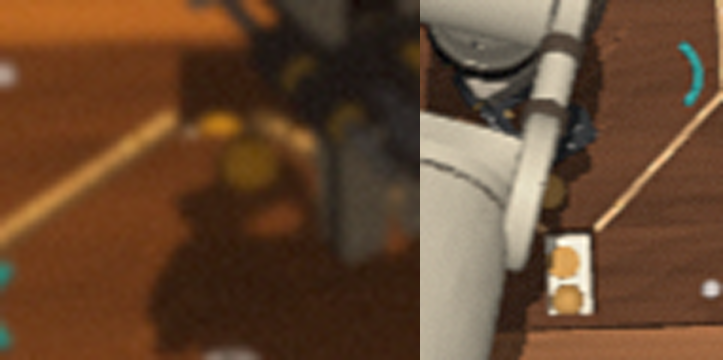

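```bash
python3 - <<'E'
from h import *
d=shot('scene'); e=shot('top')
print(ray(d,197.0,301.5,67)[:2],ray(e,200.5,345.9,66)[:2])
f=d['frame'].astype(int)
for r in range(190,204): print(r,' '.join('%3d/%-3d'%(f[r,c,2],f[r,c,1]) for c in range(292,312)))
f=e['frame'].astype(int)
for r in range(194,208): print(r,' '.join('%3d/%-3d'%(f[r,c,2],f[r,c,1]) for c in range(339,355)))
E
```

```text
[526.08351701 -73.0647738 ] [523.83367514 -83.05451957]
190  95/61  117/75  150/97  172/114 182/120 180/119 157/102 126/79   95/60   82/52   90/59  103/71  117/79  138/99  149/106 139/96  102/67   73/47   56/36   47/29 
191 123/87  136/87  157/100 168/109 177/115 173/112 159/103 130/81   95/58   78/51   84/55   98/65  116/80  145/101 167/120 159/114 132/91  117/78   99/64   80/53 
192 130/89  130/82  134/81  140/84  141/84  137/84  123/74  101/62   82/50   74/46   77/50   85/56  103/68  120/82  142/99  144/101 144/100 153/103 153/105 124/86 
193 114/70  112/65  110/61  113/62  106/61  103/58   92/55   87/54   81/52   84/52   84/52   85/54   92/59  105/66  111/72  124/83  136/94  158/111 170/117 154/109
194 104/53  104/54  103/53  100/57   96/53   91/56   90/57   98/63   97/65   97/64   98/64   93/58   97/60  101/64  104/63  103/66  119/79  139/96  151/106 142/101
195 103/52  101/54  102/54   95/52   88/49   91/56   95/61  104/68  103/69  107/72  103/70  102/69  102/67   94/56   91/53   90/53  100/63  112/71  121/81  117/82 
196 105/53  107/58  100/52   91/48   85/51   92/59  101/63  
[... 2398 characters left out ...]
  103/65   99/62   99/63  100/62   98/62 
203 225/214 217/204 168/159 109/94   99/75  102/74  101/77   89/66   66/48   50/32   78/49  102/65  100/64  100/62  100/62   98/63 
204 225/213 207/196 148/138  97/81   86/63   92/70   82/61   57/41   44/29   46/29   79/50  102/67   98/60   95/63   95/59   94/58 
205 224/212 198/189 128/119  60/45   49/31   50/33   53/35   47/30   50/31   57/36   82/52   98/63   95/60   98/62   95/63   95/60 
206 217/205 188/177 116/109  53/37   43/26   46/27   47/33   46/27   82/51  101/65  100/63  101/66  101/67  100/65   95/60   94/59 
207 207/197 164/154  94/86   45/28   48/28   48/29   47/30   48/30   79/51   96/61   98/65   97/63   97/63   93/59   96/63   94/60
```

Boss 3 is flat again at about (525, -75), on the line to the gate. I'll go back behind it with the tip lower and push more gently.

Emit:
servo_tool([
  [[0,-15,-9,0,0],[0,-18,-10,0,0],[0,-15,-9,-8,0],[0,0,0,-10,0],[0,0,0,-5,0],[0,0,0,-3.4,0],[0,0,0,0,0],[0,0,0,0,0]],
])

```text
t: 14.58
tool_pos: [559.7, -55.1, 254.3]
orientation: [-0.0, 0.493, 0.87, 0.0]
wrist_force: [-0.6, -0.6, 0.2]
opening: 0.006
grip_force: 0.0
```

Emit:
servo_tool([
  [[0,0,0,-0.7,0],[0,-2,-1.2,0,0],[0,-3,-1.83,0,0],[0,-3,-1.83,0,0],[0,-3,-1.83,0,0],[0,-3,-1.83,0,0],[0,-3,-1.83,0,0],[0,-3,-1.83,0,0],[0,-3,-1.83,0,0],[0,-3,-1.83,0,0]],
])

```text
t: 15.42
tool_pos: [532.9, -71.5, 253.8]
orientation: [0.0, 0.493, 0.87, 0.0]
wrist_force: [0.3, 0.3, -0.3]
opening: 0.006
grip_force: 0.1
```

```bash
python3 - <<'E'
from h import *
check(np.array([495.6,-93.9]),.538)
s=manip.state(); print(s['wrist_force'],s['grip_force'],s['tool_pos'])
f=manip.read_camera('scene')['frame'].astype(int)
for r in range(186,204): print(r,' '.join('%3d/%-3d'%(f[r,c,2],f[r,c,0]) for c in range(288,308)))
E
```

```text
T [532.55580618 -71.67737905] along 43.12255834687685 perp 0.1464702041702198
expected cols 291.9204182971048 301.0331954567383 rows 188.93345243680193 194.88254782072175
gold cols 283.0 289.25 rows 189.5 196.25
gold cols 293.25 297.5 rows 190.0 197.0
[-0.0312691  -0.19690933  0.29358604] 0.031765530734446656 [532.55580618 -71.67737905 253.65671161]
186  52/14   54/16   54/10   50/11   54/12   54/14   53/17   60/28   63/37   59/36   50/34   59/42   66/43   72/46   70/49   70/53   65/51   63/51   58/44   53/37 
187  60/18   58/15   57/18   51/13   54/17   56/19   55/16   63/28   61/33   60/39   51/31   57/39   65/42   73/50   71/48   70/48   68/48   62/45   60/43   60/40 
188  71/18   67/20   60/20   55/14   58/20   59/16   58/14   64/25   64/35   57/36   56/37   59/40   70/45   72/48   73/49   72/50   72/52   68/49   67/46   66/43 
189  92/30   82/28   63/15   58/15   58/13   70/15   76/13   79/22   70/30   59/36   51/31   55/39   66/45   72/48   75/51   74/50   75/51   73/50   69/49   73/49 
190 102/35   88/31   67/23   60/19   70/20   93/21  108/21  103/25   87/32   67/37   55/33  
[... 1502 characters left out ...]
7/51   72/48   73/48   75/49   67/40   65/35 
200  52/14   50/13   57/15   52/16   55/17   51/14   52/12   53/14   54/18   56/20   51/23   49/26   58/34   70/48   74/50   75/50   72/45   68/40   64/34   60/26 
201  58/17   54/14   54/13   58/18   50/12   51/11   56/18   52/14   55/15   52/14   51/14   52/23   59/33   63/38   69/43   70/41   67/36   64/30   61/28   56/18 
202  58/15   56/16   53/11   53/11   54/12   56/18   56/19   57/17   53/12   57/15   52/14   54/17   58/23   64/30   66/31   62/24   56/22   56/22   56/18   55/18 
203  56/16   56/14   57/17   57/16   55/13   54/10   56/15   57/14   55/14   58/17   57/17   60/16   56/16   58/19   61/20   59/18   55/16   57/18   57/12   51/12
```

Emit:
servo_tool([
  [[0,-3,-1.83,0,0],[0,-3,-1.83,0,0],[0,-3,-1.83,0,0],[0,-3,-1.83,0,0],[0,-3,-1.83,0,0],[0,-3,-1.83,0,0],[0,-3,-1.83,0,0],[0,-3,-1.83,0,0],[0,-3,-1.83,0,0],[0,-1,-0.6,0,0],[0,0,0,0,0],[0,0,0,0,0]],
])

```text
t: 16.52
tool_pos: [505.2, -88.4, 253.7]
orientation: [0.0, 0.493, 0.87, 0.0]
wrist_force: [-0.1, 0.3, 0.1]
opening: 0.006
grip_force: 0.0
```

Emit:
servo_tool([
  [[0,8,4.8,0,0],[0,8,4.8,10,0],[0,0,0,30,0],[0,0,0,40,0],[0,0,0,40,0],[0,0,30,25,0],[0,0,41,0,0],[0,0,41,0,0],[0,0,41,0,0],[0,0,41,0,0],[0,0,41,0,0],[0,0,41,0,0]],
])

```text
t: 17.52
tool_pos: [521.0, 200.0, 399.0]
orientation: [0.0, 0.493, 0.87, 0.0]
wrist_force: [0.6, -1.3, 0.5]
opening: 0.004
grip_force: 0.0
```

```bash
python3 - <<'E'
from h import *
e=shot('top','t9'); d=shot('scene','s9')
for n,z in(('boss1',20),('nut',70),('glass',66),('ring',66),('pliers',6),('mallet',20)):
  for c,f in(('top',e),('scene',d)):
    for o in manip.search_frame(n,c):
      r,k=o['point'][0]*400,o['point'][1]*640; print(n,c,round(o['conf'],2),round(r),round(k),ray(f,r,k,z)[:2].round())
# difference vs first picture, board area
a=cv2.imread('pics/top0.png').astype(int);b=e['frame'].astype(int)
m=(abs(a-b).max(2)>45)[130:245,260:430]; m=m.astype(np.uint8)
n,l,st,ce=cv2.connectedComponentsWithStats(m)
for k in range(1,n):
  if st[k][4]>4: print('diff',(ce[k]+[260,130]).round(),st[k][4])
f=e['frame']
for r in range(208,236): print(r,' '.join('%3d/%-3d'%(f[r,c,2],f[r,c,0]) for c in range(340,360)))
print(manip.state()['tool_pos'])
E
```

```text
boss1 top 0.49 225 343 [456. -77.]
nut top 0.38 153 343 [663. -76.]
ring scene 0.7 178 325 [440.  -4.]
pliers top 0.93 183 413 [ 584. -291.]
pliers scene 0.71 224 509 [588. 511.]
pliers scene 0.62 236 229 [ 612. -272.]
mallet top 0.93 170 286 [622.  95.]
mallet top 0.74 172 149 [615. 510.]
mallet scene 0.7 235 365 [633.  97.]
diff [369. 160.] 54
diff [328. 174.] 60
diff [273. 213.] 1213
diff [360. 188.] 51
diff [348. 218.] 76
diff [348. 229.] 69
208 217/119 166/87  111/52   96/37   99/43  101/41  101/45  103/44  101/42   98/41  103/46  102/46  100/44  101/45  102/43   96/38  121/66  212/134 246/150 186/103
209 199/110 223/122 173/93  121/64  101/40  105/43  105/44  103/43  103/42  104/44  103/44  100/40  102/42   98/40   95/42  100/46  201/124 249/148 189/106 100/50 
210 130/66  205/117 224/138 158/101  83/42   79/33   69/26   62/21   61/24   61/25   61/25   58/22   61/25   63/26   55/20   76/36  179/103 187/105 122/56  100/39 
211 102/42  111/55   97/50   73/46   62/44   56/41   62/44   60/41   71/55   85/68   87/69   85/67   89/71   89/72   67/48   64/26  105/48  116/56  108/44  10
[... 3282 characters left out ...]
44 
232 105/46  106/45  104/42  116/70  207/174 221/185 173/111 166/71  167/68  168/68  164/68  145/71  184/141 227/183 211/166 147/105  82/35   95/38  104/45  104/45 
233 106/43  109/47  106/40  108/47  120/70  120/69  105/46  109/45  111/48  109/45  108/42  104/43  112/55  117/65  120/63  111/51  103/38  103/44  105/47  102/44 
234 107/45  108/45  109/44  110/45  105/41  105/41  107/46  110/48  106/43  112/51  110/46  108/43  107/42  107/40  109/41  105/41  108/46  105/46  105/47  102/44 
235 101/42  106/45  103/43  105/45  107/47  103/42  104/43  104/45  102/41  106/47  106/44  103/44  103/44  106/46  103/41  103/42   99/41   97/40   93/39   96/42 
[521.32892638 196.72015213 398.76598122]
```

Only the three emptied boss spots and the slot contents differ from the start picture. The deck is clear, all three are in the slot, the bystanders are unmoved, and the arm is clear.

```bash
python3 -c "
from bench import manip
print(manip.sign_off())"
```

```text
the job is handed in; nothing more can be done
None
```

All three bosses were swept through the gate into the slot, the third lying partly on another and tipped under the fingertip once on the way; the nut, glass, pliers and mallet look unmoved in the last pictures, the ring I checked only roughly, and the job is handed in at about 18 s.

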